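# Blank off an irrigation header with a snap cap

### The job

Lift the green cap by its loop up and off its hook, and press it down onto the open white stub of the grey irrigation pipe until it clicks and sits fully home on the black flange. Keep pressing the cap firmly down after the click: the job ends with the gripper still on the cap, pushing it against the flange. Leave the yellow cap on its hook and the two pots and the trowel where they are.

Things in the scene. Friction and masses are not known exactly. Their poses are not given: they have to be found in the camera images.
- cap_green: Green snap cap, 60 g: round cup, mouth down, 52 mm across, 31 tall, flat top, inner depth 27; hung at the start by its loop handle on stand_green's hook. Inside the mouth a rounded lip, 34 mm inner diameter, 3.5 mm above the rim. Origin: centre of the open lower rim; z up the cap's axis to the handle, y across the handle's width, x through its window (at the start along the hook arm, back towards the rod).
- cap_green_handle (a point): Centre of the green cap's upright loop handle, 49 mm above the cap's rim; axes as the cap's. The handle stands on the flat top (31 mm above the rim) and ends 68 mm above it: 34 mm wide (y), 10 thick (x). Its window is 20 mm wide and 30 high, right above the flat top; the 7 mm crossbar above it hangs on the hook; each leg is 7 mm wide. Both outer edges are free to be gripped.
- stand_green: Fixed stand of the green cap: foot radius 50 mm, 16 high; upright 8 mm rod; from its top an 8 mm level arm runs 80 mm along the stand's -x (arm's top side 179 mm above the bench) to an upturned tip. The cap hangs 45 to 55 mm out from the rod, rim 118 mm up. It must rise over 10 mm to pass the tip and at most 22 mm before its top meets the arm. Origin: foot's underside, z up.
- stand_green_tip (a point): Top of the upturned hook tip of stand_green, 189 mm above the bench. Nothing stands above it.
- flange: Black round flange, 64 mm across, round the foot of the stub, on the fixed irrigation header (grey pipe 40 mm thick, 225 long, lying along the flange's y on black saddles). The cap's rim lands on it. Origin: centre of its top face, 72 mm above the bench, z up. When fully home the cap's origin coincides with it; any yaw fits.
- stub_top (a point): Top of the white stub, 22 mm above the flange. Stub: 30 mm across up to 16 mm, then tapering to 20. Four sprung brass balls stand out to 39 mm across, 10 mm above the flange. The lip meets them with the rim 12 mm above the flange; pushing past takes 13 to 17 N, most at about 10 mm; from about 6 mm the force drops and the balls pull the cap on (the click); then it meets the flange, a hard stop.
- cap_yellow: Bystander, to be left hanging: yellow cap, same shape as the green one, on stand_yellow's hook. Origin and axes as for cap_green.
- stand_yellow: Fixed stand of the yellow cap, same shape and frame as stand_green.
- clay_pot: Bystander: empty terracotta pot, 90 mm across the mouth, 85 mm tall, standing upright. Origin: centre of its underside.
- nursery_pot: Bystander: empty black plastic pot, 70 mm across the mouth, 70 mm tall, standing upright. Origin: centre of its underside.
- trowel: Bystander: hand trowel lying flat, green handle (24 mm thick, from 130 to 20 mm along -x of its origin) and steel blade (66 mm wide, 12 mm high, from 5 to 115 mm along +x). Origin: on its axis at bench height.
There are look-alikes about, which are no part of the job. There is more than one size of the cap_green; the one meant has the size given above. Leave any purple look-alike of the stand_green alone.

How it is judged:
By the outcome, as a careful person would: the job done as asked, in the order asked, and still so for the second after the job is handed in, while the arm keeps its last pose, push and grip.
It also fails if it takes over 54 s, if anything falls off the work surface, if the arm or the gripper's body presses on something with over 40 N, if the wrist force passes 120 N, or if a joint passes its speed limit or range.

### The arm

A 6-joint arm with a two-finger parallel gripper is mounted at the origin on the work surface. World frame = base frame: x ahead of the robot, y to its left, z up, the work surface at z = 0. Lengths are in m, angles in rad, forces in N, time in s.
With the tool pointing down it reaches from about 0.35 to 0.775 m from the base axis. Payload 5.5 kg.
Tool frame: the origin (TCP) lies at the very end of the fingers, on their centre line; the grasp point (between the pads) lies 19 mm behind it; z points along the fingers, y is the direction in which the jaws open and shut (so a half turn about z gives the same grasp; the last joint's range is limited). The gripper opens to 85 mm and grips with 20 to 120 N. Pads are 22 mm wide; open, the fingers measure 114 mm over their backs; the gripper's body (76 mm by 85 mm) begins 54 mm behind the grasp point. The pads swing forward as they close: fully open they stand 13 mm farther back than shut.
Start: joints at [-0.14, 0.313, 0.046, 1.304, 0, 1.431], TCP at [0.575, -0, 0.21] pointing down, gripper open.
Joint ranges: [-2.76, 2.76], [-0.86, 1.69], [-1.03, 1.26], [-2.2, 2.34], [-1.47, 1.5], [-3.14, 3.14]. Speed limits (rad/s): [2.57, 2.57, 3.14, 3.14, 3.14, 3.14].

### API

Orientations are given as a unit quaternion [w, x, y, z].
In Python, from workcell import get_state, read_camera, hand_in, find_in, silhouettes gives the robot as it stands. The module is installed in compiled form; this text tells all that it offers.
- The arm moves only by the tool send_rows, never from a script. Its argument "deltas" is a list that holds one entry, the list of rows, each a list of 6 numbers: the shift along the world's x, y, z in cm, then the turn, a rotation vector about the world's x, y, z in degrees. In form: [[[dx, dy, dz, wx, wy, wz], ...]]. A call has 1 to 12 rows; each row is the pose to reach, as a shift and turn from the pose commanded when the call began; what a row does not reach only later rows make up. A row lasts 1/10 s, in which the tool goes at most 50 mm and 8.59 degrees, less where a joint would pass 70% of its speed; a pose out of reach is approached as far as the arm can. A call with a gripper value outside its range is refused whole. "jaw" is the opening, from -1 (shut) to 1 (fully open), so that 0 is half open, set as the call begins (left out, the last holds). The fingers move at their own pace and stop on an object; "force" is the grip in N (left out, the last holds). Time passes only in rows, so rows that repeat a pose let the fingers close. It gives the time, the measured TCP pose, the force and the opening at its end, in the units of the state.
- get_state(): the state, without advancing time (a new reading comes with each control period).
- read_camera(name): name is "scene" or "side" or "wrist"; returns a dict with "img" (480x640x3 uint8, red, green, blue), "z_map" (480x640 float32, m along the optical axis (not along the pixel's ray), 0 where there is no reading), "vfov" (degrees; the focal length in pixels is half the picture's height over the tangent of half this angle, whatever the lens; pixels are square), "cx", "cy" (the principal point, pixels), "R" (3x3) and "t" (3): a world point X has camera coordinates R X + t; the wrist camera has in their place "hand_eye" (4x4, takes a point from camera to tool coordinates, whose origin is the TCP and whose axes are the flange's). Camera axes: x right, y down, z forward; pixel columns grow to the right and rows downward; lengths in m; the calibration is good to about 2 mm. A picture is of the moment at which its call begins: read the wrist's pose just before it.
- hand_in(): hands the job in, once; it reports no verdict.
Trained networks look in a picture, given as the dict that the camera call returned (one of the last four; its "shot" number tells which), for a name from the list of things; names that differ only in an ending like _2 or _b are one class to them, and where a whole thing is asked for, a point or a joint stands for the part that bears it (a point fixed in the world has none). Each returns a list of dicts, best first, with "conf" (0 to 1); they miss things now and then, are a little off and sometimes report something else, mostly with a low value. They report only what shows in the picture. A call takes as long as a camera call. They do not tell look-alikes from the thing itself.
- find_in(picture, thing): "box" ([centre column, centre row, width, height] in pixels, round what is visible of it).
- silhouettes(picture, thing): "mask" (480x640 bool, what is visible of it) and "box" ([centre column, centre row, width, height] in pixels, round what is visible of it).
The state is a dict: "clock": time; "joint_pos": joint angles; "qvel": joint speeds; "tau": joint torques, N m; "tcp_pos": TCP position; "orientation": TCP orientation; "wrist_force": force on the tool from outside, world axes, zero at the start; "ft_torque": the same for the moment, N m; "finger_gap": finger opening in m.
Only numpy, scipy, OpenCV 4.12 (cv2) and the standard library are available. Lean on these libraries where they do the work, as an engineer would, in place of code of your own. Each camera call takes 0.05 s, during which the arm holds its last target.

## Working session

There is one attempt and no reset: what is moved stays moved. The work goes in short steps, Python scripts to look and compute and a tool call to move; the robot and the scene stay as the last step left them, time stands still between calls to the robot, and variables do not carry over. Pictures are saved under pics/ and viewed, and the job is handed in when it is done.

Besides the shell and the picture viewer there is one more tool, called after ">>>" as name(argument=value, ...), one argument or row to a line, values as JSON. send_rows: Moves the arm, as the interface text tells. Its arguments: {"type":"object","properties":{"deltas":{"type":"array","items":{"type":"array","items":{"type":"array","items":{"type":"number"}}}},"jaw":{"type":"number"},"force":{"type":"number"}},"required":["deltas"]}

```bash
mkdir -p pics
cat > h.py <<'E'
import numpy as np, cv2
from workcell import *
def f(p): return 240/np.tan(np.radians(p["vfov"])/2)
def save(p,n,crop=None,s=1):
    im=cv2.cvtColor(p["img"],cv2.COLOR_RGB2BGR)
    if crop: x0,y0,x1,y1=crop; im=im[y0:y1,x0:x1]
    if s!=1: im=cv2.resize(im,None,fx=s,fy=s,interpolation=cv2.INTER_CUBIC)
    cv2.imwrite("pics/"+n,im)
def cloud(p,st=None):
    v,u=np.mgrid[0:480,0:640]; z=p["z_map"].astype(float); F=f(p)
    c=np.stack([(u-p["cx"])/F*z,(v-p["cy"])/F*z,z],-1)
    if "R" in p: return (c-np.array(p["t"]))@np.array(p["R"])
    H=np.array(p["hand_eye"]); t=c@H[:3,:3].T+H[:3,3]
    from scipy.spatial.transform import Rotation as R
    w,x,y,zq=st["orientation"]; return t@R.from_quat([x,y,zq,w]).as_matrix().T+np.array(st["tcp_pos"])
E
python3 - <<'E'
from h import *
st=get_state(); print(st)
for n in ["scene","side","wrist"]:
    st=get_state(); p=read_camera(n); save(p,n+"0.png"); print(n,{k:p[k] for k in p if k not in("img","z_map")})
    W=cloud(p,st)
    for th in ["cap_green","stand_green","flange","clay_pot","nursery_pot","trowel","cap_yellow"]:
        for d in silhouettes(p,th):
            m=d["mask"]&(p["z_map"]>0)
            print(th,round(d["conf"],2),np.round(d["box"]),np.round(np.median(W[m],0),3) if m.any() else "", np.round(np.percentile(W[m],[2,98],axis=0),3).tolist() if m.any() else "")
E
```

```text
{'clock': 0.0, 'joint_pos': array([-1.39609788e-01,  3.13974290e-01,  4.50096802e-02,  1.30362551e+00,
        2.64671965e-05,  1.43122044e+00]), 'qvel': array([-0.00022668,  0.00079467,  0.00036381,  0.00119697, -0.00156034,
       -0.00070661]), 'tau': array([-2.90074182e-03, -4.80629075e+01,  2.98531097e+01,  1.95313990e-02,
       -3.83516899e-04, -4.27451073e-05]), 'tcp_pos': array([5.74455446e-01, 6.98724463e-05, 2.08636332e-01]), 'orientation': array([-7.24238895e-04,  7.07118491e-01,  7.07094502e-01, -5.29220525e-04]), 'wrist_force': array([0.00395875, 0.99801737, 0.93932146]), 'ft_torque': array([-0.0480349 , -0.00546647, -0.0099009 ]), 'finger_gap': 0.08530814981816502}
scene {'vfov': 46.59359297845593, 'cx': 325.0082327162011, 'cy': 231.57393932355203, 'R': array([[ 0.07581216,  0.9970277 ,  0.01372188],
       [ 0.57340153, -0.03233369, -0.8186362 ],
       [-0.81575928,  0.06993072, -0.57414849]]), 't': array([ 0.02664375, -0.23828756,  1.61013797]), 'shot': 1}
cap_green 0.83 [298. 251.  20.  23.] [ 0.512 -0.129  0.023] [[0.456, -0.146, 0.0], [0.527, -0.111, 0.05]]
cap_g
[... 3028 characters left out ...]
0.236  0.012] [[0.513, -0.264, 0.003], [0.602, -0.209, 0.017]]
stand_green 0.71 [390. 234.  84.  85.] [ 0.618 -0.008  0.072] [[0.592, -0.044, 0.044], [0.651, 0.016, 0.085]]
flange 0.61 [389. 235.  82.  84.] [ 0.618 -0.008  0.072] [[0.592, -0.044, 0.068], [0.651, 0.016, 0.085]]
clay_pot 0.65 [569. 319. 142. 126.] [ 0.792 -0.093  0.057] [[0.739, -0.127, 0.005], [0.821, -0.045, 0.085]]
nursery_pot 0.59 [578. 110. 124. 104.] [0.78  0.078 0.043] [[0.732, 0.046, 0.002], [0.796, 0.108, 0.07]]
trowel 0.78 [144. 145. 289.  94.] [0.379 0.058 0.004] [[0.304, 0.017, 0.001], [0.536, 0.083, 0.024]]
cap_yellow 0.49 [388. 234.  87.  86.] [ 0.618 -0.008  0.072] [[0.592, -0.044, 0.064], [0.651, 0.016, 0.085]]
```

View pics/scene0.png

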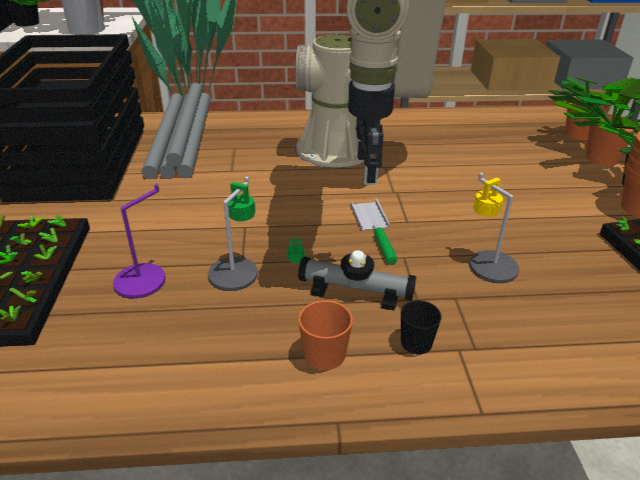

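View pics/side0.png

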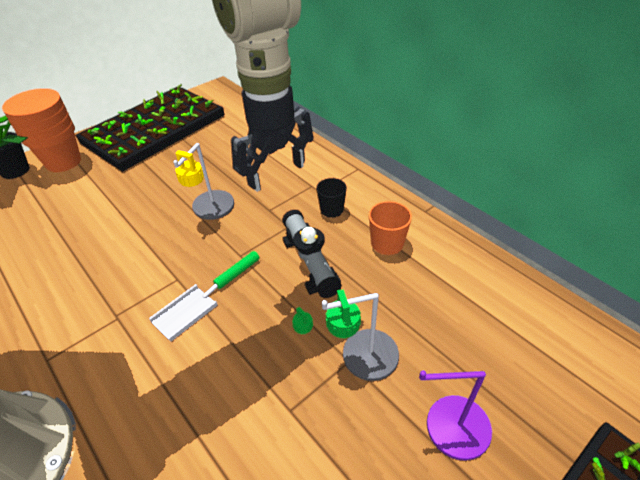

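Run:
```python
from h import *
p=read_camera("scene"); q=read_camera("side")
a=cv2.resize(p["img"][160:310,90:300],None,fx=3.5,fy=3.5,interpolation=2)
cv2.imwrite("pics/cropA.png",a[:,:,::-1])
save(q,"cropB.png",(270,240,500,430),3)
np.savez("pq.npz",sc=cloud(p),si=cloud(q),sci=p["img"],sii=q["img"])
```

```text
(no output)
```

View pics/cropA.png

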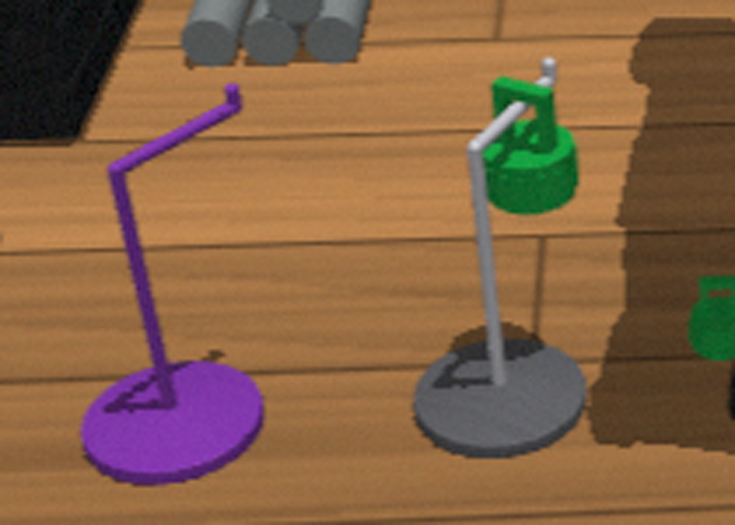

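View pics/cropB.png

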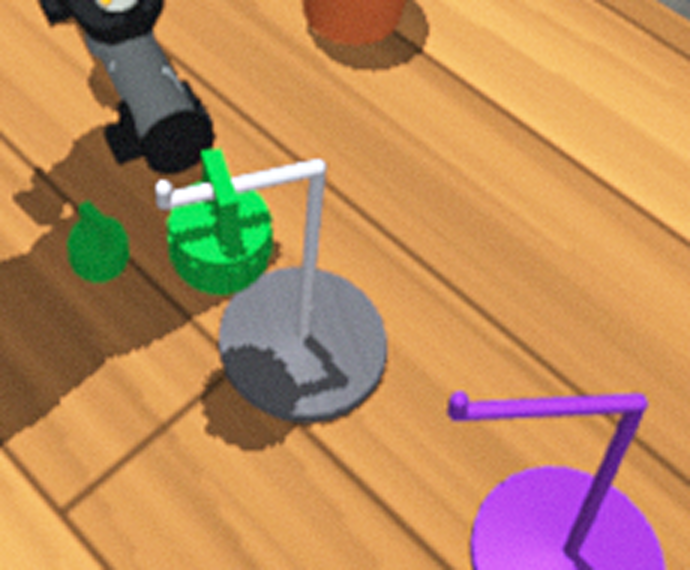

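Candidates for the green cap are the one hanging on the grey stand (scene 242,201; side 342,312) and a smaller one standing on the bench (scene 298,251; side 304,323). The yellow cap is at scene (490,201), and the empty purple stand is at scene (139,241). The crops show the hanging cap is the large one on the grey hook, so I choose that one. Next I measure it.

Run:
```python
from h import *
d=np.load("pq.npz")
def circ(P):
    A=np.c_[2*P[:,0],2*P[:,1],np.ones(len(P))]; s=np.linalg.lstsq(A,(P[:,:2]**2).sum(1),rcond=None)[0]
    return s[:2],np.sqrt(s[2]+s[:2]@s[:2])
for k in["sc","si"]:
    W=d[k]; I=d[k+"i"].astype(int)
    box=(abs(W[...,0]-.54)<.1)&(abs(W[...,1]+.245)<.07)
    g=(I[...,1]>1.7*I[...,0])&(I[...,1]>1.7*I[...,2])&box
    cap=W[g&(W[...,2]>.11)]
    print(k,"cap z",np.percentile(cap[:,2],[1,99]))
    h=cap[cap[:,2]>.160]; print(" handle",len(h),h.mean(0),h.min(0),h.max(0))
    b=cap[(cap[:,2]<.153)]; 
    top=cap[(cap[:,2]>.145)&(cap[:,2]<.153)]; r=cv2.minEnclosingCircle((top[:,:2]*1000).astype(np.float32)); print(" topcircle",r,len(top))
    side=cap[(cap[:,2]>.12)&(cap[:,2]<.145)]
    if len(side)>20:print(" sidefit",circ(side))
    cb=cap[cap[:,2]>.180]
    if len(cb)>5:
        print(" crossbar",len(cb),cb.mean(0)); u,s,v=np.linalg.svd(cb[:,:2]-cb[:,:2].mean(0),full_matrices=False); print("  dir",v[0],np.ptp((cb[:,:2]-cb[:,:2].mean(0))@v[0]))
    gr=box&~g&(W[...,2]>.165)&(W[...,2]<.2); a=W[gr]; print(" arm",len(a),a.min(0),a.max(0))
    m=a[:,2]<.183; mm=a[m]; 
    vx,vy,x0,y0=cv2.fitLine(mm[:,:2].astype(np.float32),cv2.DIST_HUBER,0,.001,.001).ravel(); print("  armdir",vx,vy,np.degrees(np.arctan2(vy,vx)),x0,y0)
    rod=W[box&~g&(W[...,2]>.03)&(W[...,2]<.15)&(abs(W[...,0]-.56)<.02)&(abs(W[...,1]+.255)<.025)]; print(" rod",len(rod),rod.mean(0) if len(rod) else "")
    ft=W[box&(W[...,2]>.011)&(W[...,2]<.021)]; r=cv2.minEnclosingCircle((ft[:,:2]*1000).astype(np.float32)); print(" foot",r)
    fl=(abs(W[...,0]-.62)<.05)&(abs(W[...,1]+.013)<.05)
    P=W[fl&(W[...,2]>.068)&(W[...,2]<.076)]; print(" flange",len(P),P[:,2].mean(),cv2.minEnclosingCircle((P[:,:2]*1000).astype(np.float32)),np.percentile(P,[1,99],axis=0))
    S=W[fl&(W[...,2]>.091)&(W[...,2]<.1)]; print(" stubtop",len(S),S.mean(0) if len(S) else "")
    pipe=W[(abs(W[...,0]-.62)<.06)&(abs(W[...,1]+.013)<.13)&(W[...,2]>.05)&(W[...,2]<.066)]
    print(" pipe",pipe.min(0),pipe.max(0))
    ab=W[(abs(W[...,0]-.62)<.06)&(abs(W[...,1]+.013)<.06)]
    print(" maxz",np.sort(ab[:,2])[-5:])
```

```text
sc cap z [0.12154328 0.18852539]
 handle 159 [ 0.51673082 -0.23191425  0.17979241] [ 0.50229634 -0.2531825   0.16001077] [ 0.55912347 -0.21613384  0.19022525]
 topcircle ((513.1013793945312, -232.87115478515625), 28.39409637451172) 259
 sidefit (array([ 0.51446642, -0.23276753]), np.float64(0.02393458314536565))
 crossbar 94 [ 0.51466157 -0.23345919  0.18560287]
  dir [-0.45633218 -0.8898095 ] 0.03476342258187878
 arm 168 [ 0.4812842  -0.26091504  0.16509882] [ 0.56400572 -0.21585551  0.19121541]
  armdir 0.8805198 -0.4740093 -28.294865 0.5333561 -0.24236959
 rod 211 [ 0.55986548 -0.25639262  0.09210249]
 foot ((560.1004638671875, -257.4151306152344), 50.84661102294922)
 flange 413 0.07323964612495731 ((623.6404418945312, -12.446059226989746), 33.459781646728516) [[ 0.59621142 -0.04423892  0.0681903 ]
 [ 0.65498241  0.01729916  0.07587437]]
 stubtop 110 [ 0.62595222 -0.01396236  0.09446579]
 pipe [ 0.57328762 -0.12392341  0.05000681] [0.67673125 0.09615384 0.06597244]
 maxz [0.5461939  0.54625183 0.5462844  0.54631678 0.54663565]
si cap z [0.12077568 0.18770527]
 handle 212 [ 0.50713
[... 293 characters left out ...]
23623423  0.18581513]
  dir [-0.43216613 -0.90179401] 0.03652407211210948
 arm 311 [ 0.48037689 -0.26284917  0.16506527] [ 0.55723578 -0.21877649  0.19079287]
  armdir 0.8821968 -0.47088087 -28.091492 0.52727437 -0.24593084
 rod 199 [ 0.55368857 -0.25982978  0.09275501]
 foot ((555.4282836914062, -259.0620422363281), 49.78293991088867)
 flange 406 0.07267238727603645 ((620.9133911132812, -14.615041732788086), 33.221923828125) [[ 0.58956197 -0.04535094  0.06862604]
 [ 0.65025231  0.0156265   0.07541848]]
 stubtop 94 [ 0.61924255 -0.01648963  0.09414821]
 pipe [ 0.56648107 -0.12523476  0.05000556] [0.67146313 0.09531335 0.06592406]
 maxz [0.53999914 0.54046598 0.54048693 0.54080503 0.54103095]
```

>>> send_rows(
  deltas=[
    [[0,0,5,0,0,0],[-1,-4,5,0,0,8],[-2,-8,5,0,0,16],[-3,-12,5,0,0,24],[-4,-16,5,0,0,32],[-5,-20,5,0,0,40],[-6,-23,5,0,0,48],[-6.2,-23.5,5,0,0,56],[-6.2,-23.5,5,0,0,62],[-6.2,-23.5,5,0,0,62],[-6.2,-23.5,5,0,0,62],[-6.2,-23.5,5,0,0,62]],
  ],
  jaw=1,
  force=60,
)

```text
clock: 2.5
tcp_pos: [0.5132, -0.2347, 0.2596]
orientation: [0.0, 0.243, 0.97, 0.0]
wrist_force: [0.5, -0.4, -0.3]
finger_gap: 0.0854
```

Run:
```python
from h import *
st=get_state(); print(st["clock"],st["tcp_pos"],st["orientation"],st["joint_pos"])
p=read_camera("wrist"); save(p,"w1.png"); W=cloud(p,st); I=p["img"].astype(int)
np.savez("w1.npz",W=W,I=I)
g=(I[...,1]>1.7*I[...,0])&(I[...,1]>1.7*I[...,2])&(abs(W[...,0]-.52)<.06)&(abs(W[...,1]+.235)<.06)
c=W[g&(W[...,2]>.11)]
top=c[(c[:,2]>.145)&(c[:,2]<.154)]; print("top",len(top),top.mean(0),cv2.minEnclosingCircle((top[:,:2]*1000).astype(np.float32)))
cb=c[c[:,2]>.176]; r=cv2.minAreaRect((cb[:,:2]*1000).astype(np.float32)); print("bar",len(cb),cb.mean(0),r,np.percentile(cb[:,2],98))
a=W[~g&(abs(W[...,0]-.52)<.07)&(abs(W[...,1]+.235)<.06)&(W[...,2]>.17)&(W[...,2]<.183)]
vx,vy,x0,y0=cv2.fitLine(a[:,:2].astype(np.float32),cv2.DIST_HUBER,0,.001,.001).ravel(); print("arm",np.degrees(np.arctan2(vy,vx)),x0,y0,len(a))
```

```text
2.5 [ 0.5131544  -0.23468834  0.25957925] [4.54899284e-05 2.42501081e-01 9.70151134e-01 3.15269015e-05] [-5.71250230e-01  2.84190507e-01  1.27888490e-01  1.41442834e+00
  8.88899566e-05 -8.13641142e-02]
top 2268 [ 0.5065948  -0.23188914  0.14861607] ((510.95123291015625, -234.37698364257812), 25.971372604370117)
bar 1084 [ 0.51020073 -0.23443595  0.18680457] ((506.1642761230469, -239.61688232421875), (99.284912109375, 16.66725730895996), 65.80693817138672) 0.18715953278599798
arm -27.242548 0.52393025 -0.24092646 1218
```

View pics/w1.png

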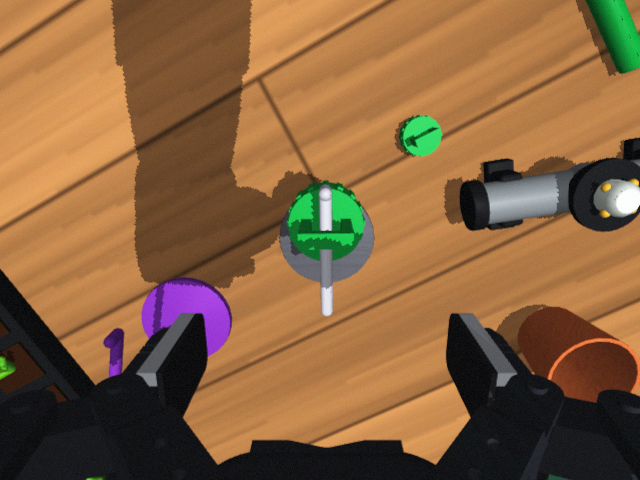

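The wrist view shows the large cap at (326,225) with its crossbar lined up with the jaws, and the small cap well apart at (420,135). I descend and grip.

>>> send_rows(
  deltas=[
    [[-0.25,0,-3,0,0,0.5],[-0.25,0,-6,0,0,0.5],[-0.25,0,-8.5,0,0,0.5],[-0.25,0,-10,0,0,0.5],[-0.25,0,-10.5,0,0,0.5],[-0.25,0,-10.5,0,0,0.5],[-0.25,0,-10.5,0,0,0.5]],
  ],
)

```text
clock: 3.25
tcp_pos: [0.5112, -0.2352, 0.1555]
orientation: [0.001, 0.238, 0.971, -0.0]
wrist_force: [-0.4, -0.1, -1.0]
finger_gap: 0.0853
```

>>> send_rows(
  deltas=[
    [[0,0,0,0,0,0],[0,0,0,0,0,0],[0,0,0,0,0,0],[0,0,0,0,0,0],[0,0,0,0,0,0],[0,0,0,0,0,0],[0,0,0,0,0,0],[0,0,0,0,0,0],[0,0,0,0,0,0],[0,0,0,0,0,0]],
  ],
  jaw=-1,
  force=60,
)

```text
clock: 4.25
tcp_pos: [0.511, -0.2355, 0.1552]
orientation: [0.001, 0.238, 0.971, -0.0]
wrist_force: [0.0, -1.1, 5.1]
finger_gap: 0.0316
```

Run:
```python
from h import *
st=get_state(); print(st["clock"],st["tcp_pos"],st["wrist_force"],st["finger_gap"])
p=read_camera("wrist"); save(p,"w2.png")
p=read_camera("side"); save(p,"s2.png",(250,180,470,350),3)
```

```text
4.25 [ 0.51103012 -0.23547558  0.15523147] [ 0.04800347 -1.06180686  5.05809207] 0.03155362830281855
```

View pics/w2.png

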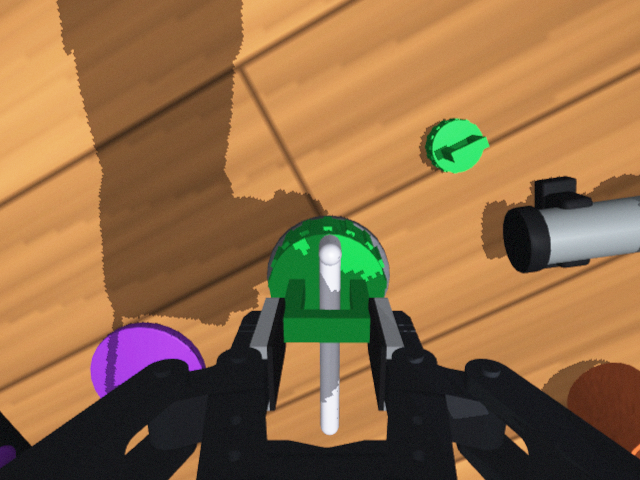

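View pics/s2.png

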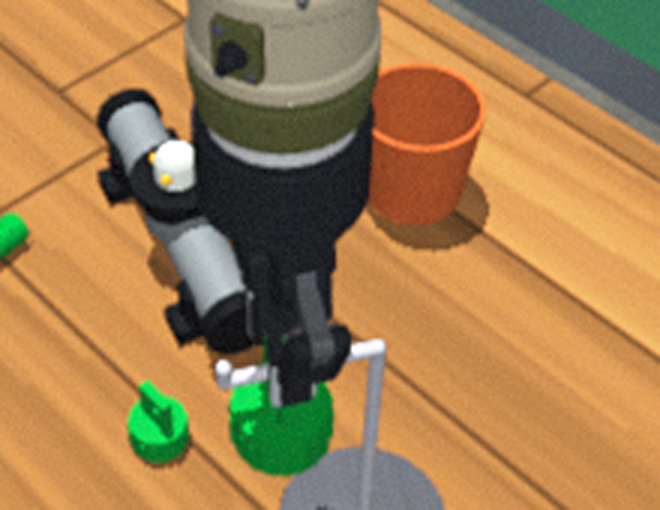

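The handle at (328,325) is squarely between the pads. I lift 16 mm.

>>> send_rows(
  deltas=[
    [[0,0,0.3,0,0,0],[0,0,0.6,0,0,0],[0,0,0.9,0,0,0],[0,0,1.2,0,0,0],[0,0,1.5,0,0,0],[0,0,1.6,0,0,0],[0,0,1.6,0,0,0],[0,0,1.6,0,0,0],[0,0,1.6,0,0,0]],
  ],
)

```text
clock: 5.25
tcp_pos: [0.5104, -0.235, 0.1704]
orientation: [-0.0, 0.238, 0.971, 0.0]
wrist_force: [-0.4, 0.1, -1.2]
finger_gap: 0.0311
```

Run:
```python
from h import *
st=get_state(); print(st["tcp_pos"],st["wrist_force"],st["ft_torque"],st["finger_gap"])
p=read_camera("wrist"); save(p,"w3.png"); W=cloud(p,st); I=p["img"].astype(int)
g=(I[...,1]>1.7*I[...,0])&(I[...,1]>1.7*I[...,2])&(abs(W[...,0]-.51)<.04)&(abs(W[...,1]+.235)<.04)&(W[...,2]>.13)
z=W[g][:,2]; print(np.histogram(z,bins=np.arange(.13,.21,.004)))
```

```text
[ 0.51044444 -0.23495527  0.17038384] [-0.43396676  0.09889596 -1.19315803] [-0.01329745  0.03561649  0.05039712] 0.031082700575407223
(array([   7,   78,  178,  191,  203,  229,  373,  228, 4443,  139,  145,
        158,  147,  167,  150,  183,  409, 2303,   15]), array([0.13 , 0.134, 0.138, 0.142, 0.146, 0.15 , 0.154, 0.158, 0.162,
       0.166, 0.17 , 0.174, 0.178, 0.182, 0.186, 0.19 , 0.194, 0.198,
       0.202, 0.206]))
```

View pics/w3.png

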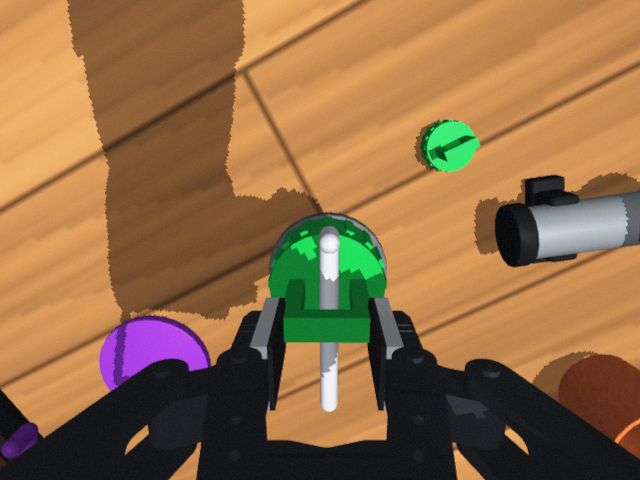

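The cap top is now at z≈0.164, 15 mm up and inside the 10–22 mm window. I move out along the arm past the tip.

>>> send_rows(
  deltas=[
    [[-0.9,0.46,0,0,0,0],[-1.8,0.93,0,0,0,0],[-2.7,1.4,0,0,0,0],[-3.6,1.86,0,0,0,0],[-4.5,2.3,0,0,0,0],[-5.4,2.8,0,0,0,0],[-6.3,3.25,0,0,0,0],[-7.2,3.7,0,0,0,0],[-8.1,4.2,0,0,0,0],[-8.9,4.6,0,0,0,0],[-8.9,4.6,0,0,0,0]],
  ],
)

```text
clock: 6.4
tcp_pos: [0.4204, -0.1883, 0.1706]
orientation: [-0.0, 0.238, 0.971, 0.0]
wrist_force: [-0.4, 0.4, -0.7]
finger_gap: 0.0318
```

Run:
```python
from h import *
st=get_state(); print(st["tcp_pos"],st["wrist_force"],st["ft_torque"],st["finger_gap"])
p=read_camera("wrist"); save(p,"w4.png"); 
p=read_camera("side"); save(p,"s4.png")
```

```text
[ 0.42041891 -0.1883052   0.17059205] [-0.37225095  0.41977398 -0.65920012] [-0.04211925 -0.03129696 -0.00750271] 0.03182227214625898
```

View pics/w4.png

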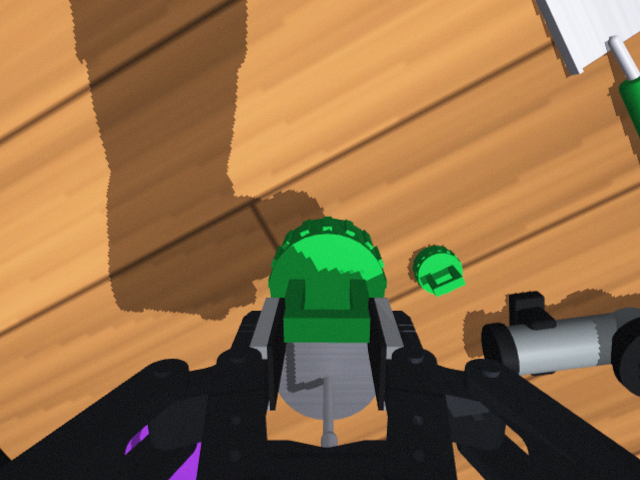

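View pics/s4.png

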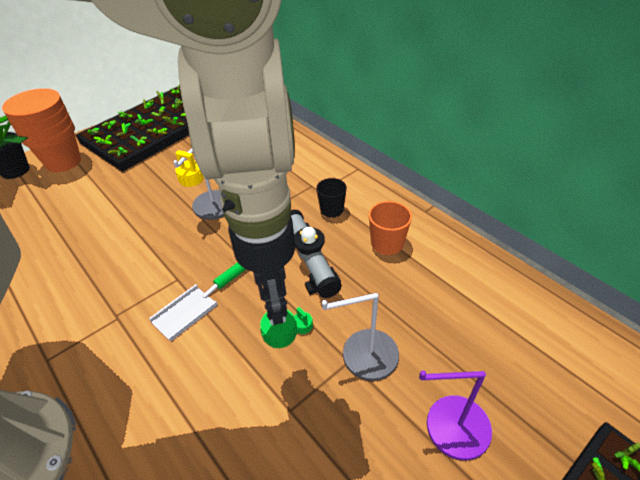

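The cap is clear of the hook. I raise it and move to where the wrist camera looks down on the flange with the cap also in view.

>>> send_rows(
  deltas=[
    [[0,0,4,0,0,0],[0,0,8,0,0,0],[3,2,8,0,0,0],[7,4,8,0,0,0],[11,6.3,8,0,0,0],[15,8.6,8,0,0,0],[19,11,8,0,0,0],[23,13.2,8,0,0,0],[25.4,14.6,8,0,0,0],[25.4,14.6,8,0,0,0],[25.4,14.6,8,0,0,0],[25.4,14.6,8,0,0,0]],
  ],
)

```text
clock: 7.7
tcp_pos: [0.675, -0.0436, 0.2504]
orientation: [-0.0, 0.238, 0.971, -0.0]
wrist_force: [0.0, -0.4, -0.7]
finger_gap: 0.0313
```

```bash
cat > m.py <<'E'
from h import *
import sys
st=get_state(); print(st["clock"],st["tcp_pos"],st["orientation"],st["wrist_force"],st["finger_gap"])
p=read_camera("wrist"); save(p,sys.argv[1]); W=cloud(p,st); I=p["img"].astype(int); T=st["tcp_pos"]
d=np.hypot(W[...,0]-T[0],W[...,1]-T[1])
g=(I[...,1]>1.5*I[...,0])&(I[...,1]>1.5*I[...,2])&(d<.06)&(abs(W[...,2]-T[2])<.06)
c=W[g]; hz,e=np.histogram(c[:,2],bins=np.arange(T[2]-.05,T[2]+.05,.002)); print("z peaks",[(round(float(e[i]-T[2]),4),int(hz[i])) for i in np.argsort(hz)[-4:]])
rim=c[(c[:,2]<T[2]-.010)]
def circ(P):
    A=np.c_[2*P[:,0],2*P[:,1],np.ones(len(P))]; s=np.linalg.lstsq(A,(P[:,:2]**2).sum(1),rcond=None)[0]
    return s[:2],np.sqrt(s[2]+s[:2]@s[:2])
print("side fit",len(rim),circ(rim),"rel",circ(rim)[0]-T[:2])
top=c[abs(c[:,2]-(T[2]-.006))<.004]; r=cv2.minEnclosingCircle((top[:,:2]*1000).astype(np.float32)); print("captop",len(top),r,np.array(r[0])/1000-T[:2])
# flange
fl=(abs(W[...,0]-.622)<.05)&(abs(W[...,1]+.0145)<.05)&~g
P=W[fl&(abs(W[...,2]-.072)<.0035)]; r=cv2.minEnclosingCircle((P[:,:2]*1000).astype(np.float32)); print("flange",len(P),P[:,2].mean(),r)
S=W[fl&(abs(W[...,2]-.094)<.002)]; print("stubtop",len(S),S.mean(0),cv2.minEnclosingCircle((S[:,:2]*1000).astype(np.float32)))
for dd in silhouettes(p,"flange")[:2]: print(dd["conf"],dd["box"])
E
python3 m.py w5.png
```

```text
7.7 [ 0.67504116 -0.04356699  0.25044463] [-2.24998520e-04  2.37953426e-01  9.71276536e-01 -8.98245163e-05] [ 0.04737875 -0.41207032 -0.6565345 ] 0.03129402377064966
z peaks [(-0.006, 377), (0.03, 1076), (0.028, 1219), (-0.008, 5364)]
side fit 1492 (array([ 0.67538401, -0.04341855]), np.float64(0.026581108361018724)) rel [0.00034285 0.00014844]
captop 6154 ((674.1771240234375, -42.933692932128906), 25.803049087524414) [-0.00086404  0.0006333 ]
flange 3678 0.07169479167914415 ((621.7611694335938, -14.334749221801758), 31.99026107788086)
stubtop 704 [ 0.62166454 -0.01423203  0.09356213] ((621.6483154296875, -14.393390655517578), 12.116175651550293)
0.57 [327.6, 133.8, 78.3, 86.2]
```

View pics/w5.png

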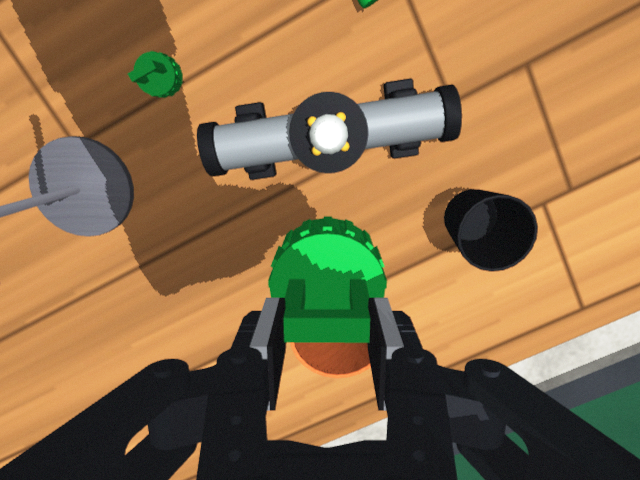

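The flange centre is at (0.6217, −0.0144) and the cap axis at about (0.6747, −0.0432). I shift across, then go down to just above the stub.

>>> send_rows(
  deltas=[
    [[-2.6,1.4,0,0,0,0],[-5.3,2.88,0,0,0,0],[-5.3,2.88,0,0,0,0],[-5.3,2.88,-4,0,0,0],[-5.3,2.88,-8,0,0,0],[-5.3,2.88,-10,0,0,0],[-5.3,2.88,-11,0,0,0],[-5.3,2.88,-11,0,0,0],[-5.3,2.88,-11,0,0,0]],
  ],
)

```text
clock: 8.7
tcp_pos: [0.6235, -0.0148, 0.1421]
orientation: [0.001, 0.238, 0.971, 0.0]
wrist_force: [1.3, 0.4, -0.3]
finger_gap: 0.0312
```

Run:
```python
from h import *
st=get_state(); print(st["tcp_pos"],st["wrist_force"])
for n in ["scene","side","wrist"]:
    p=read_camera(n); W=cloud(p,st)
    I=p["img"].astype(int); T=st["tcp_pos"]
    if n!="wrist":
        b=(np.hypot(W[...,0]-.622,W[...,1]+.0145)<.045)
        g=b&(I[...,1]>1.5*I[...,0])&(I[...,1]>1.5*I[...,2])&(W[...,2]>.09)
        f_=b&(abs(W[...,2]-.072)<.004)&~g
        for nm,m in(("cap",g),("fl",f_)):
            v,u=np.where(m); print(n,nm,u.min(),u.max(),v.min(),v.max(),np.round(W[m].min(0),3),np.round(W[m].max(0),3))
            if nm=="cap":
                P=W[m]; P=P[P[:,2]<T[2]-.011]; A=np.c_[2*P[:,:2],np.ones(len(P))]; s=np.linalg.lstsq(A,(P[:,:2]**2).sum(1),rcond=None)[0]; print("  side",s[:2],len(P))
            else:
                print("  flange",cv2.minEnclosingCircle((W[m][:,:2]*1000).astype(np.float32)))
    save(p,n+"6.png",(290,190,430,310) if n=="scene" else (240,170,380,290) if n=="side" else None,5 if n!="wrist" else 1)
```

```text
[ 0.62348339 -0.01476404  0.14205859] [ 1.3388812   0.4454686  -0.26927789]
scene cap 344 373 216 257 [ 0.597 -0.041  0.106] [0.654 0.013 0.177]
  side [ 0.62487354 -0.01385753] 302
scene fl 341 374 255 276 [ 0.596 -0.045  0.068] [0.656 0.018 0.076]
  flange ((623.0980834960938, -13.60997486114502), 33.146583557128906)
side cap 295 322 207 234 [ 0.595 -0.043  0.104] [0.649 0.01  0.171]
  side [ 0.62262321 -0.01515926] 243
side fl 293 324 230 250 [ 0.588 -0.047  0.068] [0.652 0.018 0.076]
  flange ((619.8087158203125, -14.124764442443848), 32.90420913696289)
```

View pics/scene6.png

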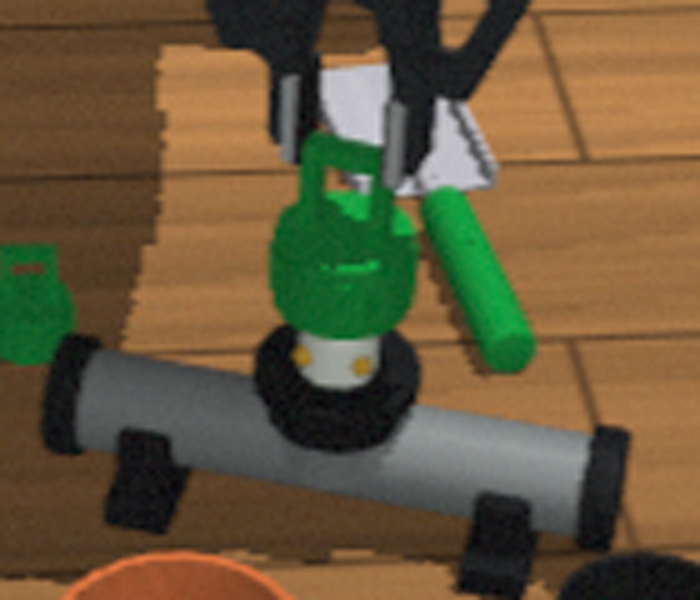

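View pics/side6.png

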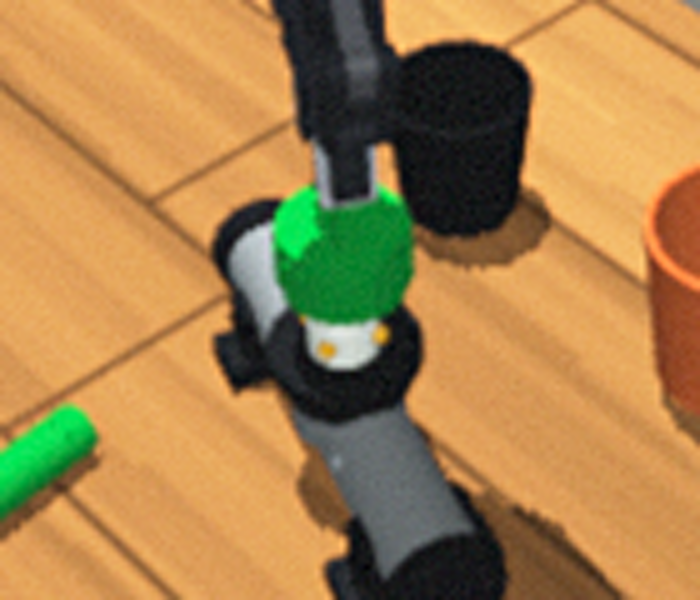

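The cap sits about 1.5–2 mm too far in +x of the stub. I correct that and lower until just above the balls.

>>> send_rows(
  deltas=[
    [[-0.17,0.05,0,0,0,0],[-0.17,0.05,-0.4,0,0,0],[-0.17,0.05,-0.8,0,0,0],[-0.17,0.05,-1.2,0,0,0],[-0.17,0.05,-1.5,0,0,0],[-0.17,0.05,-1.7,0,0,0],[-0.17,0.05,-1.7,0,0,0],[-0.17,0.05,-1.7,0,0,0]],
  ],
)

```text
clock: 9.65
tcp_pos: [0.6209, -0.0137, 0.1235]
orientation: [-0.0, 0.238, 0.971, 0.0]
wrist_force: [0.2, -0.8, -0.4]
finger_gap: 0.0309
```

```bash
python3 -c "
from workcell import *
s=get_state();print(s['clock'],s['tcp_pos'],s['wrist_force'],s['ft_torque'],s['finger_gap'])"
```

```text
9.65 [ 0.62086921 -0.01373199  0.12348283] [ 0.15690895 -0.82406027 -0.43375944] [ 0.00037045 -0.00393324 -0.02537712] 0.03094559073063658
```

>>> send_rows(
  deltas=[
    [[0,0,0,0,0,0],[0,0,-0.15,0,0,0],[0,0,-0.3,0,0,0],[0,0,-0.45,0,0,0],[0,0,-0.6,0,0,0],[0,0,-0.6,0,0,0]],
  ],
  force=90,
)

```text
clock: 10.25
tcp_pos: [0.6229, -0.0145, 0.1204]
orientation: [0.003, 0.238, 0.971, -0.0]
wrist_force: [-0.3, -1.8, 10.3]
finger_gap: 0.0299
```

>>> send_rows(
  deltas=[
    [[0,0,-0.15,0,0,0],[0,0,-0.3,0,0,0],[0,0,-0.45,0,0,0],[0,0,-0.6,0,0,0],[0,0,-0.6,0,0,0],[0,0,-0.6,0,0,0]],
  ],
)

```text
clock: 10.85
tcp_pos: [0.6204, -0.0136, 0.1107]
orientation: [-0.001, 0.238, 0.971, -0.0]
wrist_force: [0.1, -0.1, -2.6]
finger_gap: 0.0296
```

The force dropped and z fell to 0.1107, so the cap has clicked. Now I press on against the flange.

>>> send_rows(
  deltas=[
    [[0,0,-0.15,0,0,0],[0,0,-0.3,0,0,0],[0,0,-0.4,0,0,0],[0,0,-0.4,0,0,0]],
  ],
)

```text
clock: 11.25
tcp_pos: [0.6213, -0.0136, 0.1098]
orientation: [0.001, 0.238, 0.971, 0.0]
wrist_force: [-3.1, 0.6, 11.2]
finger_gap: 0.0301
```

Run:
```python
from h import *
st=get_state(); print(st["tcp_pos"],st["wrist_force"],st["ft_torque"])
for n in ["scene","side"]:
    p=read_camera(n); W=cloud(p,st); I=p["img"].astype(int)
    g=(np.hypot(W[...,0]-.622,W[...,1]+.0145)<.045)&(I[...,1]>1.5*I[...,0])&(I[...,1]>1.5*I[...,2])&(W[...,2]>.06)
    c=W[g]; hz,e=np.histogram(c[:,2],bins=np.arange(.06,.16,.002)); print(n,np.percentile(c[:,2],[1,99]),[(round(float(e[i]),3),int(hz[i])) for i in np.argsort(hz)[-4:]])
    save(p,n+"7.png",(290,190,430,310) if n=="scene" else (240,170,380,290),5)
```

```text
[ 0.62133686 -0.01358511  0.10981156] [-3.07857235  0.57537943 11.23128571] [ 0.02432167  0.82276659 -0.01598741]
scene [0.07328363 0.14396605] [(0.14, 32), (0.106, 52), (0.102, 80), (0.104, 187)]
side [0.07174574 0.12285723] [(0.072, 28), (0.098, 28), (0.104, 112), (0.102, 138)]
```

View pics/scene7.png

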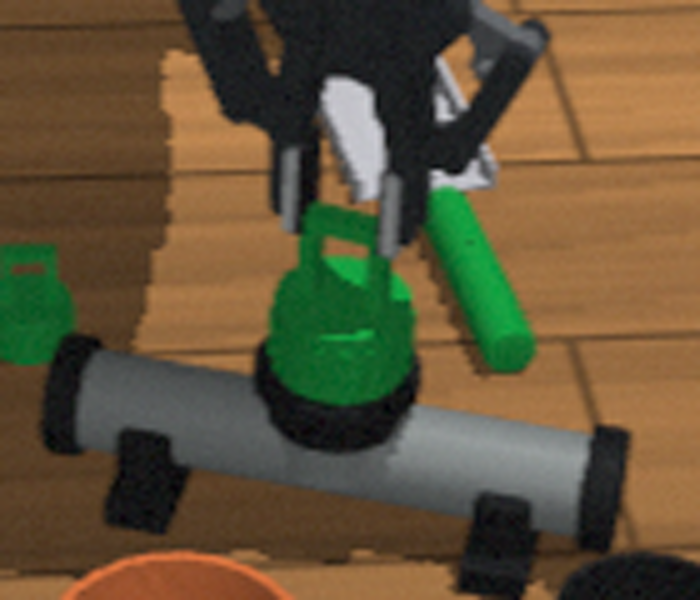

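View pics/side7.png

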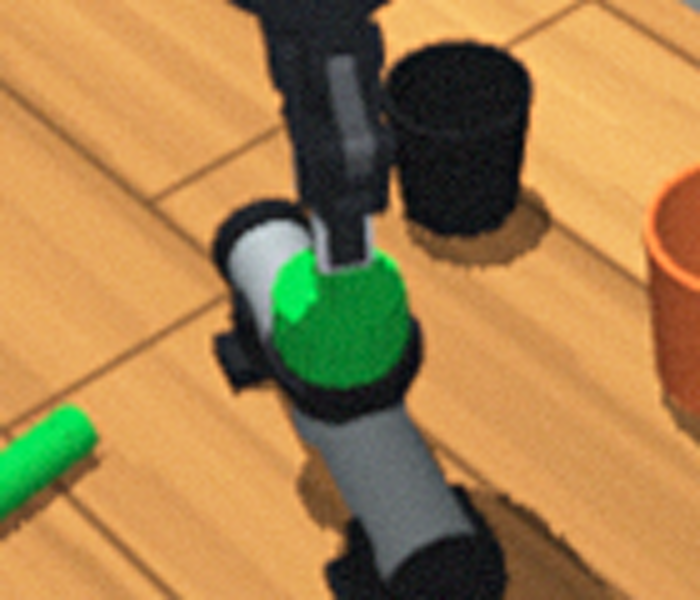

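The cap is seated: its top is at z≈0.103 and the black flange rings the rim evenly in both views. I press firmer.

>>> send_rows(
  deltas=[
    [[0,0,-0.15,0,0,0],[0,0,-0.3,0,0,0],[0,0,-0.4,0,0,0],[0,0,-0.4,0,0,0],[0,0,-0.4,0,0,0]],
  ],
)

```text
clock: 11.85
tcp_pos: [0.6218, -0.0136, 0.1096]
orientation: [0.003, 0.237, 0.971, 0.0]
wrist_force: [-10.9, 1.2, 28.9]
finger_gap: 0.03
```

Push is 29 N, but there is an 11 N sideways load. I ease that off by a small −x shift and hold.

>>> send_rows(
  deltas=[
    [[-0.1,0,0,0,0,0],[-0.2,0,0,0,0,0],[-0.2,0,0,0,0,0],[-0.2,0,0,0,0,0],[-0.2,0,0,0,0,0],[-0.2,0,0,0,0,0],[-0.2,0,0,0,0,0],[-0.2,0,0,0,0,0]],
  ],
)

```text
clock: 12.65
tcp_pos: [0.6214, -0.0134, 0.1096]
orientation: [0.004, 0.237, 0.971, 0.001]
wrist_force: [-5.2, 2.5, 25.6]
finger_gap: 0.0302
```

Run:
```python
from h import *
st=get_state(); print(st["clock"],st["tcp_pos"],st["wrist_force"],st["finger_gap"])
for n in ["scene","side"]:
    p=read_camera(n); W=cloud(p,st); I=p["img"].astype(int)
    g=(np.hypot(W[...,0]-.622,W[...,1]+.0145)<.045)&(I[...,1]>1.5*I[...,0])&(I[...,1]>1.5*I[...,2])&(W[...,2]>.06)
    c=W[g]; t=c[abs(c[:,2]-.103)<.003]; print(n,"top z",np.median(t[:,2]),len(t))
    save(p,n+"8.png")
print(get_state()["wrist_force"])
```

```text
12.65 [ 0.62136363 -0.01343658  0.10956963] [-5.24354363  2.50860138 25.57117253] 0.0301895033269556
scene top z 0.10436446070632793 298
side top z 0.10365190115682242 277
[-6.34066857  2.27113338 25.93122051]
```

View pics/scene8.png

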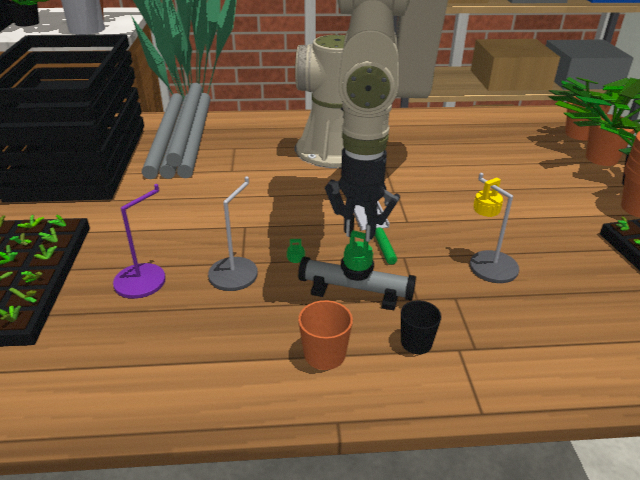

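The scene shows the cap seated at (358,255). The yellow cap at (489,200), both pots, the trowel, the small cap and the purple stand are untouched. The cap top reads 31 mm above the flange in both cameras. I hand in.

```bash
python3 -c "
from workcell import *
print(hand_in())
s=get_state();print(s['clock'],s['tcp_pos'],s['wrist_force'])"
```

```text
the job is handed in; nothing more can be done
None
the job is handed in; nothing more can be done
```

The green cap from the grey stand's hook is now on the pipe stub, clicked home on the flange. I handed in with the gripper still pushing it down, at about 12.8 s. To get there I gripped the loop by its outer edges, lifted it 15 mm, slid it out past the tip and pressed it straight down.

- **Click:** the push built to about 10 N, then the force dropped to zero and the cap moved on by itself.
- **Seating:** both cameras put the cap's top about 31 mm above their own flange readings, which is the fully home height. The TCP stayed at 0.1096 m as the push was raised.
- **Final push:** about 26 N downward, with 5–6 N of sideways load left. I reduced that from 11 N but did not remove it.
- **Bystanders:** in the last picture the yellow cap, both pots, the trowel, the smaller green cap and the purple stand look unmoved.
- **Disagreements:** the scene and side cameras differed by about 3–6 mm in x, so I aligned with the wrist camera and corrected 2 mm before pressing. The finger gap read 30–32 mm on the 34 mm handle, and I saw no slip.

The hand-in refuses further readings, so I have no force reading from after it.

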